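Swing the indexed inspection camera over the rejected board and relock it

ROBOT

A 7-joint arm with a two-finger parallel gripper is mounted at the origin on the work surface. World frame = base frame: x ahead of the robot, y to its left, z up, the work surface at z = 0. Lengths are in m, angles in rad, forces in N, time in s.
With the tool pointing down it reaches from about 0.4 to 0.85 m from the base axis. Payload 4.4 kg.
Tool frame: the origin (TCP) lies on the front face of the gripper's body, between the roots of the fingers; the fingertips stand 97 mm ahead of it and the grasp point (between the pads) lies 78 mm ahead of it; y points along the fingers, x is the direction in which the jaws open and shut, and the axes are right-handed (so a half turn about y gives the same grasp; the last joint's range is limited). The gripper opens to 94 mm and grips with 3 to 60 N. Pads are 16 mm wide; open, the fingers measure 119 mm over their backs; the gripper's body (75 mm by 177 mm) begins 78 mm behind the grasp point.
Start: joints at [-1.242, 0.628, 0.038, 1.517, -0.027, 0.996, -0.02], TCP at [0.25, 0.6, 0.303] pointing down, gripper open.
Joint ranges: [-3.06, 3.06], [-0.37, 2.12], [-1.25, 1.32], [0.18, 2.47], [-1.1, 4.24], [0.23, 1.98], [-2.94, 2.94]. Speed limits (rad/s): [2.57, 2.57, 3.14, 3.14, 3.14, 3.14, 3.14].

INTERFACE

Orientations are given as [roll, pitch, yaw] about the fixed x, y, z axes, in that order (R = Rz(yaw) Ry(pitch) Rx(roll)).
In Python, from plant import status, capture, workorder gives the robot as it stands. The module is installed in compiled form; this text tells all that it offers.
- The arm moves only by the tool apply_moves, never from a script. Its arguments are lists of equal length, an entry for each row: "travel": the shift along the tool's x, y, z in units of 30 mm (1.0 is 30 mm), a list of three; "yaw": the turn about the tool's y in units of 6 degrees (1.0 is 6 degrees). In form: {"travel": [[x, y, z], ...], "yaw": [yaw, ...]}. A call has 1 to 12 rows; each row is the pose to reach, as a shift and turn from the pose commanded when the call began, along the tool's axes at that moment; what a row does not reach only later rows make up. A row lasts 1/12 s, in which the tool goes at most 41.7 mm and 7.16 degrees, less where a joint would pass 70% of its speed; a pose out of reach is approached as far as the arm can. A call with a gripper value outside its range is refused whole. "hand" is the gripper command: -1 is shut, 1 is fully open, values between are in proportion, set as the call begins (left out, the last holds). The fingers move at their own pace and stop on an object; the grip force is fixed at half the most. Time passes only in rows, so rows that repeat a pose let the fingers close. It gives the time, the measured TCP pose, the force and the opening at its end, in the units of the state.
- status.observe(): the state, without advancing time (a new reading comes with each control period).
- capture(name): name is "side" or "top" or "wrist"; returns a dict with "color" (400x640x3 uint8, blue, green, red), "depth" (400x640 float32, m along the optical axis (not along the pixel's ray), 0 where there is no reading), "K" (3x3 intrinsics, pixels), "R" (3x3) and "t" (3): a world point X has camera coordinates R X + t; the wrist camera has in their place "mount" (4x4, takes a point from camera to tool coordinates, whose origin is the TCP and whose axes are the tool frame's). Camera axes: x right, y down, z forward; pixel columns grow to the right and rows downward; lengths in m; the calibration is good to about 2 mm. The wrist camera is an equidistant fisheye: a pixel r from the principal point sees the ray r / f radians off the axis. A picture is of the moment at which its call begins: read the wrist's pose just before it.
- workorder.sign_off(): hands the job in, once; it reports no verdict.
The state is a dict: "clock": time; "qpos": joint angles; "joint_vel": joint speeds; "effort": joint torques, N m; "tool_pos": TCP position; "eef_rot": TCP orientation; "wrist_force": force on the tool from outside, world axes, zero at the start; "wrist_torque": the same for the moment, N m; "gripper_width": finger opening in m.
Only numpy, scipy, OpenCV 4.12 (cv2) and the standard library are available. Lean on these libraries where they do the work, as an engineer would, in place of code of your own. Each camera call takes 0.05 s, during which the arm holds its last target.

TASK

Pull up the yellow T-handle of the index plunger on the camera arm and twist it until it stays out by itself with your hand off it, then swing the arm until the camera is over the tray with the red card. Twist the T-handle back so that the plunger drops fully home and locks the arm there; let go, and leave the trays and the other things on the table where they are.

Things in the scene. Friction and masses are not known exactly. Their poses are not given: they have to be found in the camera images.
- pivot (a point): Point on the camera stand's vertical swivel axis, at the top of its index sector (z = 0.090). Its -x axis points along the arm's start position, z up; the stand's place and yaw change from run to run. The sector has five index holes 65 mm from the axis, at joint boom values -1.222, -0.611, 0, 0.611, 1.222; the arm starts locked at 0, and a tray stands at each of the others.
- stand: The fixed steel stand: foot 144 mm across and 14 mm high, a column, and the 16 mm thick index sector of 78 mm radius, top at z = 0.090. Origin on the swivel axis at the table; same axes as the pivot point.
- boom (a joint): Angle (rad) of the camera arm about the swivel axis: 0 = start; positive = counter-clockwise seen from above; stops at -1.42, 1.42. It turns stiffly (about 1 N at the post) and stays where left. Locked, it has 0.02 rad of play. The plunger drops in only within about 0.05 rad of a hole; if it rests on the sector, nudging the arm to and fro makes it drop in.
- post (a point): Grip point of the black upright grip post on the arm's end, 180 mm from the swivel axis: a round post of 22 mm diameter from the arm's top (z = 0.110) to z = 0.180; this point is on its axis at z = 0.152. The arm is a flat aluminium beam 36 mm wide, 15 mm thick, from 25 mm behind the axis to 200 mm in front.
- lens (a point): Centre of the camera's lens, on the underside of the black camera head (48 mm across) directly below the grip post, 180 mm from the swivel axis, z = 0.068.
- tbar (a point): Centre of the yellow T-handle of the index plunger, on the arm 65 mm from the swivel axis: a bar 64 mm long (its own x axis), 18 mm wide (y), 20 mm high (z). With the plunger home, this point is at z = 0.160 and the bar lies along the arm. A neck 13 mm thick and 18 mm long joins it to a slotted steel bush 26 x 29 mm, top at z = 0.132.
- plunger (a joint): How far the plunger is pulled straight up (m): 0 = home and locked, 0.026 = the stop. A spring pulls it down, about 5 N at home, 8 N at the stop, weight 1.2 N more. Above 0.016 it can be twisted; twisted, its cross bar rests on the bush and it stays up at 0.016. Twisted back but off a hole, it rests on the sector at about 0.012.
- tknob (a joint): Twist of the T-handle (rad) about its vertical axis: 0 = along the arm, cross bar in the bush's slot; grows counter-clockwise seen from above, to a stop at 1.3. Turns easily when pulled up; cannot turn when down. Twisted beyond about 0.7 it stays out safely; it drops when it is turned back to within about 0.12 of 0.
- tray_red_mid (a point): Centre (11 mm above the table) of the loose black board tray that carries the red card: 76 x 76 mm, 22 mm high, a green circuit board in it and a red card 50 x 34 mm leaning at its -x edge, 45 mm high at most. It stands at one of the four stations, 180 mm from the swivel axis.
- tray_green1_mid (a point): Centre of a tray just the same but with a green card, at another of the four stations.
- tray_green2_mid (a point): Centre of a tray just the same but with a green card, at another of the four stations.
- tray_green3_mid (a point): Centre of a tray just the same but with a green card, at another of the four stations.
- driver_grip (a point): Grip of a blue screwdriver 130 mm long that lies under the arm. Leave it alone.
- cleaner: White bottle, 64 mm across, 160 mm high, at the robot's left; origin at the centre of its underside. Leave it alone.
- tape: Yellow ring of tape, 90 mm across, 25 mm high, at the robot's right; origin at the centre of its underside. Leave it alone.
- cardbox: Blue open box 110 x 160 mm, 60 mm high, to the robot's left; origin at the centre of its underside. Leave it alone.
There are look-alikes about, which are no part of the job. What is shaped like the part that bears tray_red_mid but orange is not meant.

How it is judged:
By the outcome, as a careful person would: the job done as asked, in the order asked, and still so for the second after the job is handed in, with the robot touching nothing.
It also fails if it takes over 58 s, if anything falls off the work surface, if the arm or the gripper's body presses on something with over 40 N, if the wrist force passes 120 N, or if a joint passes its speed limit or range.

## Working session

There is one attempt and no reset: what is moved stays moved. The work goes in short steps, Python scripts to look and compute and a tool call to move; the robot and the scene stay as the last step left them, time stands still between calls to the robot, and variables do not carry over. Pictures are saved under pics/ and viewed, and the job is handed in when it is done.

Besides the shell and the picture viewer there is one more tool, called after "Request:" as name(argument=value, ...), one argument or row to a line, values as JSON. apply_moves: Moves the arm, as the interface text tells. Its arguments: {"type":"object","properties":{"travel":{"type":"array"},"yaw":{"type":"array"},"hand":{"type":"number"}},"required":["travel","yaw"]}

```bash
mkdir -p pics
cat > h.py <<'E'
import numpy as np, cv2
from plant import status, capture, workorder
from scipy.spatial.transform import Rotation as Ro
def st():
    s=status.observe(); return s
def world(c):
    K=c["K"];d=c["depth"];v,u=np.mgrid[0:400,0:640]
    P=np.stack([(u-K[0,2])/K[0,0]*d,(v-K[1,2])/K[1,1]*d,d],-1)
    return (P-c["t"])@c["R"]
E
python3 - <<'E'
from h import *
s=st()
for k in s: print(k,np.round(s[k],3))
print(Ro.from_euler('xyz',s['eef_rot']).as_matrix().round(3))
for n in("side","top"):
    c=capture(n); cv2.imwrite(f"pics/{n}0.png",c["color"]); np.savez(f"{n}0.npz",**c); print(n,c["K"].round(1),c["t"],c["R"].round(2))
E
```

```text
clock 0.0
qpos [-1.242  0.629  0.038  1.518 -0.027  0.996 -0.02 ]
joint_vel [ 0.001 -0.001 -0.001  0.001 -0.002  0.001 -0.001]
effort [-0.0000e+00 -5.4973e+01  1.1440e+00 -1.8664e+01 -5.2000e-02  2.3000e-02
  0.0000e+00]
tool_pos [0.25  0.6   0.302]
eef_rot [-1.571  0.002  1.176]
wrist_force [-0.858 -0.467  0.072]
wrist_torque [-0.01   0.024  0.013]
gripper_width 0.094
[[ 0.385 -0.001 -0.923]
 [ 0.923 -0.002  0.385]
 [-0.002 -1.    -0.   ]]
side [[497.7   0.  323.2]
 [  0.  497.7 194.7]
 [  0.    0.    1. ]] [-0.43385001  0.17890191  1.31142147] [[ 0.96 -0.29 -0.02]
 [-0.18 -0.52 -0.84]
 [ 0.24  0.8  -0.55]]
top [[404.3   0.  320.8]
 [  0.  404.3 204.7]
 [  0.    0.    1. ]] [0.0096449  0.46737199 1.26804306] [[ 0.01 -1.    0.  ]
 [-1.   -0.01 -0.08]
 [ 0.08 -0.   -1.  ]]
```

View pics/top0.png

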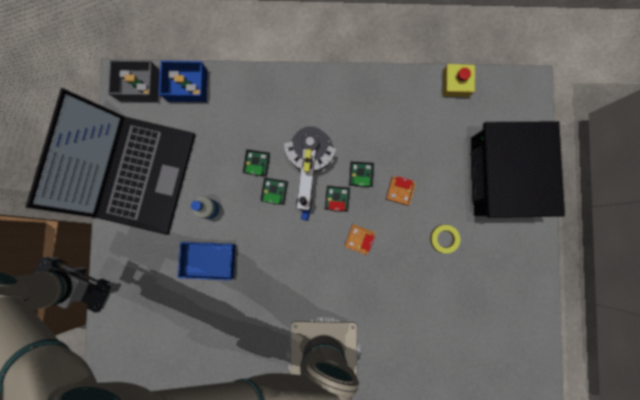

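View pics/side0.png

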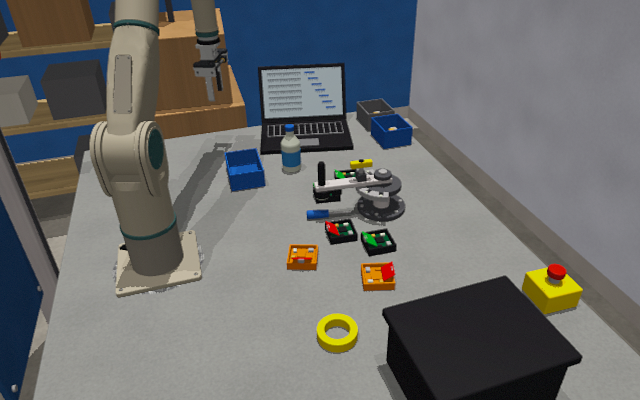

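Run:
```python
from h import *
for n in("top","side"):
    c=dict(np.load(f"{n}0.npz"));W=world(c);hsv=cv2.cvtColor(c["color"],cv2.COLOR_BGR2HSV)
    H,S,V=[hsv[...,i].astype(int) for i in range(3)]
    reg=(W[...,0]>.3)&(W[...,0]<.8)&(abs(W[...,1])<.3)&(c["depth"]>0)
    ye=reg&(H>22)&(H<35)&(S>120)&(W[...,2]>.1)
    P=W[ye];print(n,"yellow",len(P),np.median(P,0).round(4),P.min(0).round(3),P.max(0).round(3))
    top=P[P[:,2]>np.percentile(P[:,2],50)]
    p=P[:,:2]-P[:,:2].mean(0);w,v=np.linalg.eigh(p.T@p);print(P.mean(0).round(4),np.degrees(np.arctan2(v[1,1],v[0,1])), np.ptp(p@v,axis=0))
    bl=reg&(V<50)&(W[...,2]>.165)&(W[...,2]<.2);P=W[bl];print("post",len(P),np.median(P,0).round(4) if len(P) else 0)
    rd=reg&((H<6)|(H>174))&(S>150)&(W[...,2]<.08);m,l,ss,ce=cv2.connectedComponentsWithStats(rd.astype(np.uint8))
    for i in range(1,m):
        if ss[i,4]>15: print("red",ce[i].round(0),ss[i,4],np.median(W[l==i],0).round(3))
    if n=="top":
        cv2.imwrite("pics/topz.png",cv2.resize(c["color"][110:240,230:390],None,fx=5,fy=5,interpolation=cv2.INTER_CUBIC)[:600,:800])
    # beam points z .1-.113
    b=reg&(abs(W[...,2]-.11)<.004)&(S<60)&(V>120);P=W[b];p=P[:,:2]-P[:,:2].mean(0);w,v=np.linalg.eigh(p.T@p)
    print("beam",len(P),P.mean(0).round(4),np.degrees(np.arctan2(v[1,1],v[0,1])))
    g=reg&(abs(W[...,2]-.011)<.015)
    b=reg&(abs(W[...,2]-.09)<.004)&(W[...,0]>.5);P=W[b];print("sector",len(P),P.min(0),P.max(0))
```

```text
top yellow 83 [0.5735 0.0568 0.1693] [0.553 0.049 0.111] [0.611 0.065 0.173]
[0.5798 0.0568 0.1678] 175.09607096135534 [0.01548865 0.05845179]
post 19 [0.4645 0.0658 0.1782]
red [403. 183.] 119 [ 0.54  -0.244  0.028]
red [337. 205.] 126 [ 0.466 -0.035  0.027]
red [367. 242.] 118 [ 0.351 -0.13   0.029]
beam 353 [0.5205 0.0654 0.1098] 175.1250920786823
sector 900 [ 0.51186201 -0.02465362  0.08600794] [0.70280517 0.13067969 0.09395566]
side yellow 164 [0.5823 0.0481 0.1658] [0.553 0.039 0.151] [0.616 0.069 0.175]
[0.583  0.0492 0.1648] 173.90007426924979 [0.02572166 0.06344747]
post 50 [0.4709 0.0576 0.174 ]
red [332. 228.] 94 [ 0.468 -0.039  0.029]
red [301. 258.] 25 [ 0.35  -0.143  0.038]
red [387. 271.] 163 [ 0.543 -0.248  0.028]
beam 353 [0.5381 0.0542 0.1106] 173.56847974511814
sector 544 [ 0.50112837 -0.03277398  0.08604469] [0.70576479 0.1280393  0.09389284]
```

View pics/topz.png

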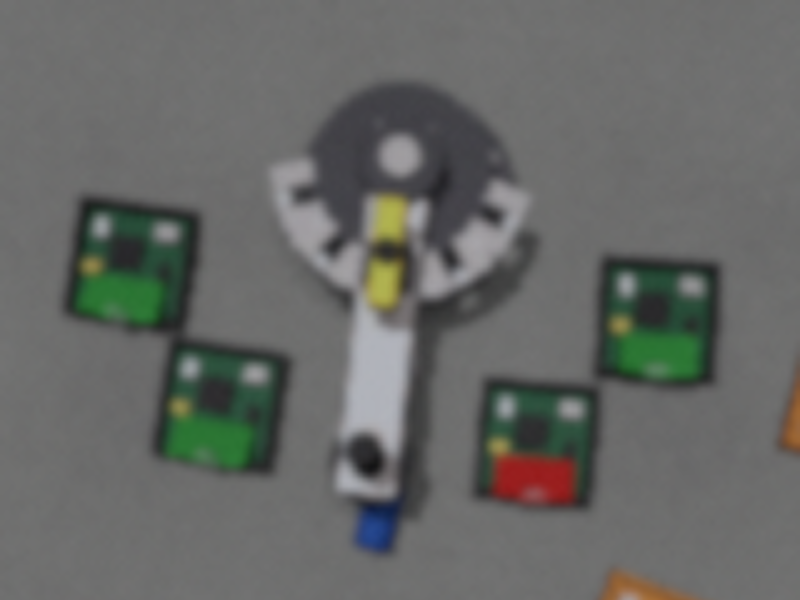

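```bash
cat >> h.py <<'E'
def go(pos,yawdeg,verbose=True):
    """units from measured pose; yawdeg = world azimuth of tool x"""
    s=st();R=Ro.from_euler('xyz',s['eef_rot']).as_matrix()
    t=R.T@(np.array(pos)-s['tool_pos'])/.03
    az=np.degrees(np.arctan2(R[1,0],R[0,0])); d=(yawdeg-az+180)%360-180
    print("t",s['clock'],"pos",s['tool_pos'].round(4),"az",az.round(2),"travel",t.round(3),"yaw",round(-d/6,3),"F",s['wrist_force'].round(1),"w",s['gripper_width'],"q",s['qpos'].round(2))
E
python3 -c "
from h import *
go([.583,.055,.302],-95.5)"
```

```text
t 0.1 pos [0.2498 0.5996 0.3019] az 67.38 travel [-1.2486e+01  1.7000e-02 -1.7234e+01] yaw 27.147 F [1.3 0.2 0.2] w 0.09374614391796024 q [-1.24  0.63  0.04  1.52 -0.03  1.   -0.02]
```

Request:
apply_moves(
  travel=[
    [-0.5,0,-0.7],
    [-1.1,0,-1.5],
    [-1.7,0,-2.3],
    [-2.3,0,-3.2],
    [-2.9,0,-4.0],
    [-3.5,0,-4.8],
    [-4.1,0,-5.7],
    [-4.7,0,-6.5],
    [-5.3,0,-7.3],
    [-5.9,0,-8.1],
    [-6.5,0,-9.0],
    [-7.1,0,-9.8],
  ],
  yaw=[0.8,1.9,3.0,4.1,5.2,6.3,7.4,8.5,9.6,10.7,11.8,12.9],
)

```text
clock: 1.1
tool_pos: [0.4401, 0.2887, 0.3026]
eef_rot: [-1.571, -0.0, -0.181]
wrist_force: [1.2, 0.7, -1.1]
gripper_width: 0.0938
```

```bash
python3 -c "
from h import *
go([.583,.055,.302],-95.5)"
```

```text
t 1.1 pos [0.4401 0.2887 0.3026] az -10.36 travel [ 6.086  0.021 -6.808] yaw 14.19 F [ 1.2  0.7 -1.1] w 0.09381224706380949 q [-0.92  0.48  0.43  1.87 -0.26  0.84 -0.55]
```

Request:
apply_moves(
  travel=[
    [0.5,0,-0.6],
    [1.1,0,-1.2],
    [1.7,0,-1.9],
    [2.3,0,-2.6],
    [2.9,0,-3.2],
    [3.5,0,-3.9],
    [4.1,0,-4.6],
    [4.7,0,-5.2],
    [5.3,0,-5.9],
    [5.8,0,-6.4],
    [6.0,0,-6.7],
    [6.1,0,-6.8],
  ],
  yaw=[1.2,2.3,3.5,4.7,5.9,7.1,8.3,9.5,10.7,11.8,13.0,14.1],
)

```text
clock: 2.1
tool_pos: [0.5847, 0.0548, 0.3025]
eef_rot: [-1.571, -0.002, -1.661]
wrist_force: [0.1, 0.4, 0.3]
gripper_width: 0.0939
```

Run:
```python
from h import *
go([.583,.055,.302],-95.5)
c=capture("wrist");print(c["K"],c["mount"].round(4));cv2.imwrite("pics/w1.png",c["color"]);np.savez("w1.npz",**c)
go([.583,.055,.302],-95.5)
c=capture("top");cv2.imwrite("pics/t1.png",c["color"])
```

```text
t 2.1 pos [0.5847 0.0548 0.3025] az -95.16 travel [-0.001  0.017 -0.056] yaw 0.056 F [0.1 0.4 0.3] w 0.09386861126119513 q [-0.63  0.66  0.82  1.71 -0.56  1.01 -1.27]
[[309.70691629   0.         316.94061636]
 [  0.         309.70691629 200.88518111]
 [  0.           0.           1.        ]] [[ 1.000e+00 -4.000e-04 -4.000e-04  5.000e-04]
 [ 3.000e-04 -2.624e-01  9.650e-01 -8.170e-02]
 [-5.000e-04 -9.650e-01 -2.624e-01  7.690e-02]
 [ 0.000e+00  0.000e+00  0.000e+00  1.000e+00]]
t 2.15 pos [0.5847 0.0552 0.3022] az -95.4 travel [ 0.013  0.008 -0.057] yaw 0.016 F [ 0.7 -0.6 -0.7] w 0.09402511387685625 q [-0.63  0.67  0.82  1.71 -0.56  1.01 -1.28]
```

View pics/w1.png

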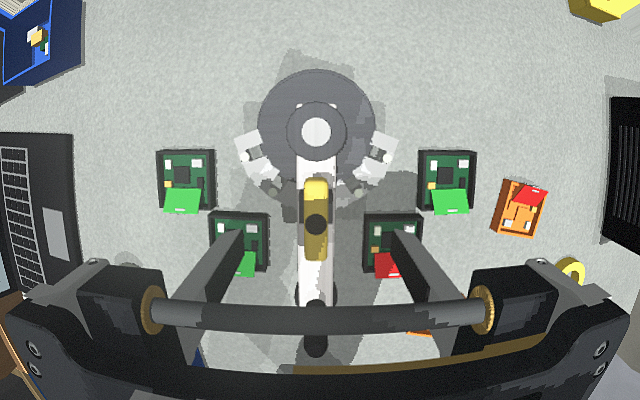

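```bash
cat >> h.py <<'E'
def wworld(c,pos,rot):
    K=c["K"];d=c["depth"];v,u=np.mgrid[0:400,0:640]
    x=(u-K[0,2])/K[0,0];y=(v-K[1,2])/K[1,1];th=np.hypot(x,y)+1e-9
    k=np.tan(np.clip(th,0,1.5))/th
    P=np.stack([x*k*d,y*k*d,d],-1);M=c["mount"]
    P=P@M[:3,:3].T+M[:3,3]
    return P@Ro.from_euler('xyz',rot).as_matrix().T+pos
def line(P):
    p=P[:,:2]-P[:,:2].mean(0);w,v=np.linalg.eigh(p.T@p);q=p@v
    mid=P[:,:2].mean(0)+v@((q.max(0)+q.min(0))/2)
    return "mid",mid.round(4),"ang",np.degrees(np.arctan2(v[1,1],v[0,1])).round(2)%180,"ext",np.ptp(q,axis=0).round(4)
def yel(c):
    hsv=cv2.cvtColor(c["color"],cv2.COLOR_BGR2HSV);return (hsv[...,0]>20)&(hsv[...,0]<35)&(hsv[...,1]>110)&(c["depth"]>0)
E
python3 - <<'E'
from h import *
c=dict(np.load("w1.npz"));W=wworld(c,[.5847,.055,.3023],[-1.571,-.002,np.radians(-95.3)])
y=yel(c);y[:,:280]=0;y[:,350:]=0
y&=(W[...,2]>.1);P=W[y];print(len(P),np.percentile(P,[2,50,98],axis=0).round(4));T=P[P[:,2]>np.percentile(P[:,2],60)-.004];print(line(T))
print("dot",W[223,316],W[131,316])
hsv=cv2.cvtColor(c["color"],cv2.COLOR_BGR2HSV).astype(int)
b=(abs(W[...,2]-.11)<.004)&(c["depth"]>0)&(hsv[...,1]<50);b[:,:290]=0;b[:,345:]=0;print("beam",line(W[b]),W[b].mean(0))
r=((hsv[...,0]<6)|(hsv[...,0]>174))&(hsv[...,1]>150);r[:,:350]=0;r[:,430:]=0;print("red",W[r].mean(0))
E
```

```text
1705 [[0.5581 0.0453 0.1631]
 [0.5993 0.0542 0.1692]
 [0.6176 0.0645 0.3305]]
('mid', array([0.5872, 0.0552]), 'ang', np.float64(173.79), 'ext', array([0.0172, 0.0628]))
dot [0.5867578  0.05480679 0.1703209 ] [0.65110995 0.04881393 0.12842366]
beam ('mid', array([0.5734, 0.0565]), 'ang', np.float64(174.04), 'ext', array([0.0368, 0.2051])) [0.54803387 0.05873334 0.10930177]
red [ 0.47174666 -0.02315955  0.03224104]
```

Request:
apply_moves(
  travel=[
    [0,0.5,0.05],
    [0,1.1,0.05],
    [0,1.6,0.05],
    [0,1.95,0.05],
    [0,2.1,0.05],
    [0,2.1,0.05],
  ],
  yaw=[0.1,0.1,0.1,0.1,0.1,0.1],
)

```text
clock: 2.7
tool_pos: [0.585, 0.058, 0.2387]
eef_rot: [-1.573, -0.0, -1.66]
wrist_force: [0.4, -0.0, -0.7]
gripper_width: 0.0939
```

Run:
```python
from h import *
go([.586,.055,.239],-96)
c=capture("side");cv2.imwrite("pics/s2.png",cv2.resize(c["color"][100:260,260:460],None,fx=4,fy=4)[:600,:800])
```

```text
t 2.7 pos [0.585  0.058  0.2387] az -95.11 travel [ 0.098 -0.01   0.042] yaw 0.149 F [ 0.4 -0.  -0.7] w 0.09388972590695085 q [-0.59  0.74  0.75  1.77 -0.63  0.89 -1.22]
```

View pics/s2.png

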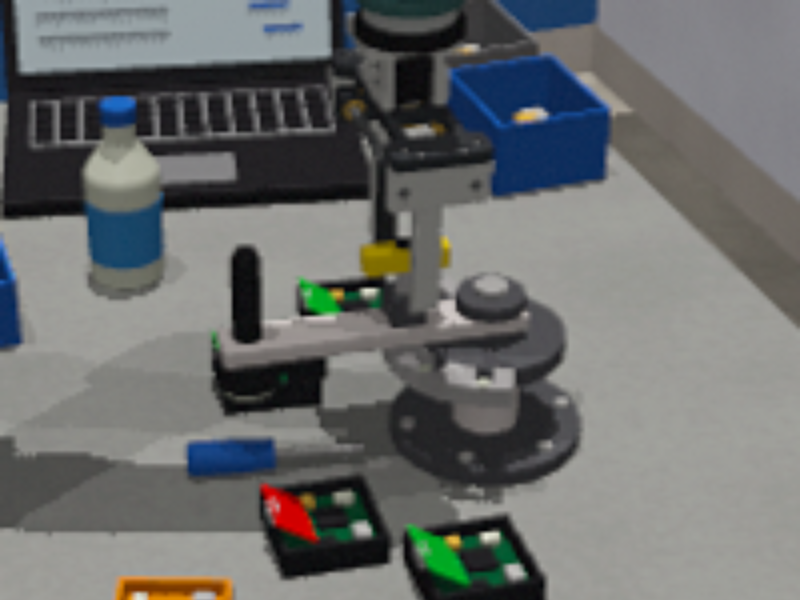

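Request:
apply_moves(
  travel=[
    [0,0,0],
    [0,0,0],
  ],
  yaw=[0,0],
)

```text
clock: 2.92
tool_pos: [0.5861, 0.0574, 0.2405]
eef_rot: [-1.569, 0.0, -1.661]
wrist_force: [-0.8, -0.3, -0.7]
gripper_width: 0.0939
```

Run:
```python
from h import *
go([.586,.055,.239],-96)
```

```text
t 2.9167 pos [0.5861 0.0574 0.2405] az -95.19 travel [0.081 0.051 0.004] yaw 0.135 F [-0.8 -0.3 -0.7] w 0.09391189320253039 q [-0.59  0.73  0.76  1.77 -0.63  0.89 -1.22]
```

Request:
apply_moves(
  travel=[
    [0.08,0.03,0],
    [0.08,0.03,0],
    [0.08,0.03,0],
    [0.08,0.03,0],
    [0.08,0.03,0],
    [0.08,0.03,0],
    [0.08,0.03,0],
    [0.08,0.03,0],
  ],
  yaw=[0.13,0.13,0.13,0.13,0.13,0.13,0.13,0.13],
  hand=-1,
)

```text
clock: 3.58
tool_pos: [0.5854, 0.0551, 0.2387]
eef_rot: [-1.571, 0.0, -1.675]
wrist_force: [0.1, -1.3, -0.7]
gripper_width: 0.0441
```

Run:
```python
from h import *
go([.586,.055,.239],-96)
```

```text
t 3.5833 pos [0.5854 0.0551 0.2387] az -96.0 travel [ 0.002 -0.009  0.02 ] yaw 0.0 F [ 0.1 -1.3 -0.7] w 0.04414780731307439 q [-0.59  0.74  0.76  1.77 -0.64  0.89 -1.22]
```

Well centred; keep closing.

Request:
apply_moves(
  travel=[
    [0,0,0],
    [0,0,0],
    [0,0,0],
    [0,0,0],
    [0,0,0],
    [0,0,0],
  ],
  yaw=[0,0,0,0,0,0],
)

```text
clock: 4.08
tool_pos: [0.5855, 0.0555, 0.2387]
eef_rot: [-1.571, 0.001, -1.675]
wrist_force: [0.1, 1.0, -1.0]
gripper_width: 0.0177
```

Request:
apply_moves(
  travel=[
    [0,-0.15,0],
    [0,-0.35,0],
    [0,-0.55,0],
    [0,-0.7,0],
    [0,-0.75,0],
    [0,-0.75,0],
    [0,-0.75,0],
  ],
  yaw=[0,0,0,0,0,0,0],
)

```text
clock: 4.67
tool_pos: [0.5854, 0.0555, 0.2612]
eef_rot: [-1.571, 0.0, -1.675]
wrist_force: [2.5, 2.1, -9.0]
gripper_width: 0.0178
```

Run:
```python
from h import *
go([.586,.055,.239],-96)
c=capture("side");cv2.imwrite("pics/s3.png",cv2.resize(c["color"][100:260,260:460],None,fx=4,fy=4)[:600,:800])
```

```text
t 4.6667 pos [0.5854 0.0555 0.2612] az -95.99 travel [0.014 0.739 0.021] yaw 0.002 F [ 2.5  2.1 -9. ] w 0.017795171682089352 q [-0.61  0.71  0.78  1.75 -0.61  0.93 -1.24]
```

View pics/s3.png

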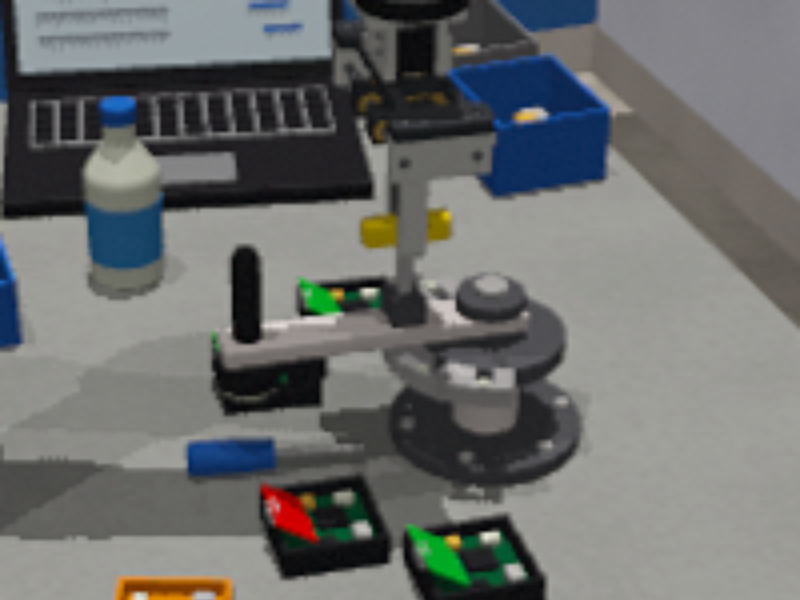

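Request:
apply_moves(
  travel=[
    [0,0,0],
    [0,0,0],
    [0,0,0],
    [0,0,0],
    [0,0,0],
    [0,0,0],
    [0,0,0],
    [0,0,0],
    [0,0,0],
    [0,0,0],
    [0,0,0],
    [0,0,0],
  ],
  yaw=[-0.5,-1.4,-2.4,-3.4,-4.4,-5.4,-6.4,-7.4,-8.4,-9.4,-10.2,-10.5],
)

```text
clock: 5.72
tool_pos: [0.5853, 0.0546, 0.261]
eef_rot: [-1.571, 0.0, -0.574]
wrist_force: [2.5, 2.7, -7.9]
gripper_width: 0.0178
```

Run:
```python
from h import *
go([.5855,.0555,.2542],-33)
```

```text
t 5.7167 pos [0.5853 0.0546 0.261 ] az -32.88 travel [-0.011  0.227  0.029] yaw 0.02 F [ 2.5  2.7 -7.9] w 0.017816504475123455 q [-0.43  0.63  0.47  1.75 -0.36  0.85 -0.37]
```

Request:
apply_moves(
  travel=[
    [0,0.08,0],
    [0,0.16,0],
    [0,0.2,0],
    [0,0.2,0],
  ],
  yaw=[0,0,0,0],
)

```text
clock: 6.05
tool_pos: [0.5853, 0.0547, 0.2549]
eef_rot: [-1.572, -0.0, -0.577]
wrist_force: [2.1, 1.3, -8.3]
gripper_width: 0.0177
```

Request:
apply_moves(
  travel=[
    [0,0,0],
    [0,0,0],
    [0,0,0],
    [0,0,0],
    [0,0,0],
    [0,0,0],
    [0,0,0],
  ],
  yaw=[0,0,0,0,0,0,0],
  hand=0.3,
)

```text
clock: 6.63
tool_pos: [0.5854, 0.0551, 0.2554]
eef_rot: [-1.571, -0.0, -0.576]
wrist_force: [0.4, -0.6, 0.3]
gripper_width: 0.0599
```

Run:
```python
from h import *
go([.5855,.0555,.320],-33)
c=capture("side");cv2.imwrite("pics/s4.png",cv2.resize(c["color"][100:260,260:460],None,fx=4,fy=4)[:600,:800])
```

```text
t 6.6333 pos [0.5854 0.0551 0.2554] az -33.0 travel [-0.006 -2.152  0.013] yaw -0.0 F [ 0.4 -0.6  0.3] w 0.059891153468033795 q [-0.43  0.64  0.47  1.76 -0.37  0.84 -0.37]
```

View pics/s4.png

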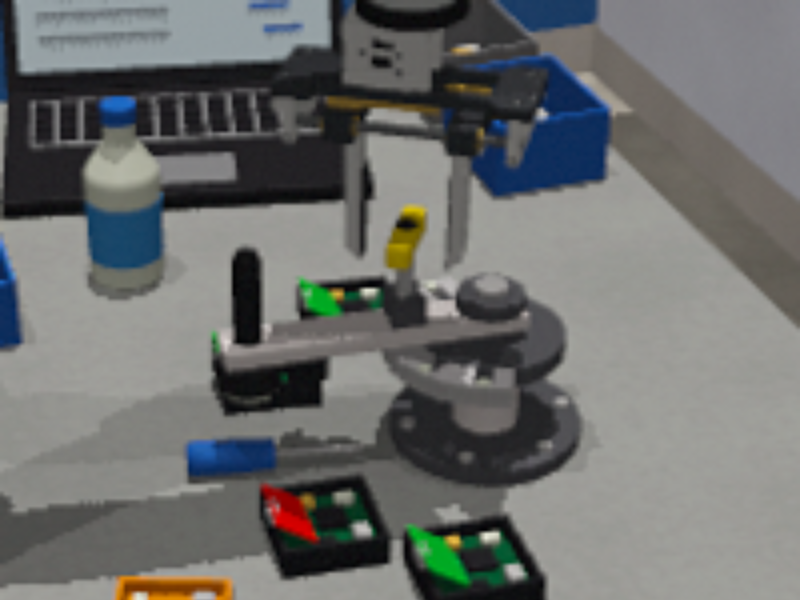

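Request:
apply_moves(
  travel=[
    [0,-0.6,0],
    [0,-1.4,0],
    [0,-2.0,0],
    [-0.2,-2.1,-0.1],
    [-0.7,-2.1,-0.4],
    [-1.2,-2.1,-0.65],
    [-1.7,-2.1,-0.9],
    [-2.2,-2.1,-1.15],
    [-2.7,-2.1,-1.4],
    [-3.1,-2.1,-1.6],
    [-3.3,-2.1,-1.7],
    [-3.4,-2.1,-1.75],
  ],
  yaw=[0,0.4,1.4,2.5,3.6,4.7,5.8,6.9,8.0,9.1,10.0,10.5],
  hand=0.5,
)

```text
clock: 7.68
tool_pos: [0.4701, 0.0669, 0.3183]
eef_rot: [-1.572, 0.001, -1.68]
wrist_force: [0.9, 0.5, 0.9]
gripper_width: 0.0704
```

Run:
```python
from h import *
s=st()
c=capture("wrist");cv2.imwrite("pics/w5.png",c["color"]);np.savez("w5.npz",**c)
W=wworld(c,s['tool_pos'],s['eef_rot'])
hsv=cv2.cvtColor(c["color"],cv2.COLOR_BGR2HSV).astype(int)
y=yel(c)&(W[...,2]>.14)&(W[...,2]<.2)&(abs(W[...,1])<.15)&(W[...,0]>.5)&(W[...,0]<.66);P=W[y];print(len(P),np.percentile(P,[2,50,98],axis=0).round(3));print(line(P[P[:,2]>.18]))
b=(W[...,2]>.172)&(W[...,2]<.19)&(hsv[...,2]<90)&(abs(W[...,0]-.471)<.03)&(abs(W[...,1]-.066)<.03)&(c["depth"]>0);P=W[b];print(len(P),line(P) if len(P)>5 else 0)
b=(abs(W[...,2]-.11)<.004)&(abs(W[...,1]-.06)<.04)&(c["depth"]>0)&(hsv[...,1]<50);print("beam",line(W[b]),W[b].mean(0))
go([.471,.066,.230],-96)
```

```text
1094 [[0.565 0.027 0.181]
 [0.581 0.046 0.185]
 [0.606 0.081 0.186]]
('mid', array([0.5858, 0.054 ]), 'ang', np.float64(59.19), 'ext', array([0.0194, 0.0633]))
553 ('mid', array([0.473 , 0.0628]), 'ang', np.float64(90.22), 'ext', array([0.0181, 0.021 ]))
beam ('mid', array([0.5437, 0.0592]), 'ang', np.float64(174.7), 'ext', array([0.0414, 0.1843])) [0.53625083 0.05757771 0.10950854]
t 7.7333 pos [0.4699 0.067  0.3182] az -96.28 travel [0.029 2.94  0.043] yaw -0.047 F [-0.5 -0.1 -0.5] w 0.07038464750375327 q [-0.8   0.48  0.88  1.98 -0.48  0.89 -1.35]
```

View pics/w5.png

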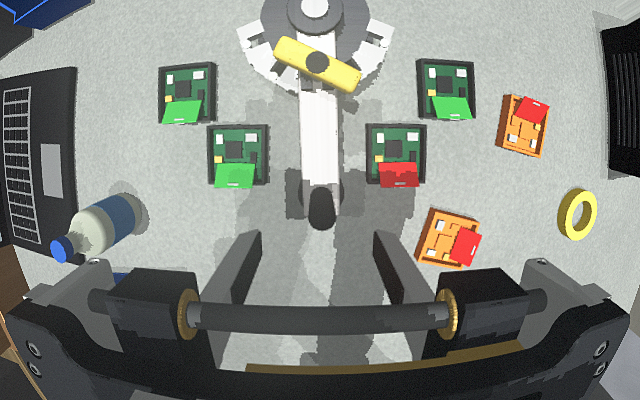

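Request:
apply_moves(
  travel=[
    [0.05,0.6,0.05],
    [0.05,1.4,0.05],
    [0.05,2.1,0.05],
    [0.05,2.7,0.05],
    [0.05,2.9,0.05],
    [0.05,2.9,0.05],
  ],
  yaw=[0,0,0,0,0,0],
)

```text
clock: 8.23
tool_pos: [0.4721, 0.0648, 0.2303]
eef_rot: [-1.573, -0.001, -1.675]
wrist_force: [-0.7, 0.6, -0.0]
gripper_width: 0.0703
```

Request:
apply_moves(
  travel=[
    [0,0,0],
    [0,0,0],
    [0,0,0],
    [0,0,0],
    [0,0,0],
    [0,0,0],
    [0,0,0],
    [0,0,0],
    [0,0,0],
  ],
  yaw=[0,0,0,0,0,0,0,0,0],
  hand=-1,
)

```text
clock: 8.98
tool_pos: [0.4726, 0.0648, 0.2314]
eef_rot: [-1.571, -0.0, -1.676]
wrist_force: [-0.4, -0.2, 1.7]
gripper_width: 0.0216
```

Run:
```python
from h import *
go([.472,.066,.230],-96)
s=st();p=s['tool_pos'];ax=np.array([.6506,.0484]);v=p[:2]-ax;print("r",np.hypot(*v),np.degrees(np.arctan2(v[1],v[0])))
R=Ro.from_euler('xyz',s['eef_rot']).as_matrix()
v=.18*v/np.hypot(*v)
for a in np.radians(np.arange(0,39,2.5).tolist()+[35]):
    w=np.array([[np.cos(a),-np.sin(a)],[np.sin(a),np.cos(a)]])@v-v
    print(np.degrees(a).round(1),(R.T@np.r_[w,0]/.03).round(2),-round(np.degrees(a)/6,2))
```

```text
t 8.9833 pos [0.4726 0.0648 0.2314] az -96.01 travel [-0.037  0.046 -0.022] yaw -0.002 F [-0.4 -0.2  1.7] w 0.021608642577983415 q [-0.68  0.6   0.73  2.08 -0.63  0.7  -1.21]
r 0.17880092090470642 174.72450458388985
0.0 [0. 0. 0.] -0.0
2.5 [0.26 0.   0.01] -0.42
5.0 [0.52 0.   0.03] -0.83
7.5 [0.78 0.   0.06] -1.25
10.0 [1.04 0.   0.1 ] -1.67
12.5 [1.3  0.   0.16] -2.08
15.0 [1.55 0.   0.22] -2.5
17.5 [1.8 0.  0.3] -2.92
20.0 [2.05 0.   0.39] -3.33
22.5 [2.29 0.   0.49] -3.75
25.0 [2.53 0.   0.59] -4.17
27.5 [2.76 0.   0.71] -4.58
30.0 [ 2.99 -0.    0.84] -5.0
32.5 [ 3.21 -0.    0.98] -5.42
35.0 [ 3.43 -0.    1.13] -5.83
37.5 [ 3.64 -0.    1.29] -6.25
35.0 [ 3.43 -0.    1.13] -5.83
```

Request:
apply_moves(
  travel=[
    [0.26,0,0.01],
    [0.52,0,0.03],
    [0.91,0,0.08],
    [1.3,0,0.16],
    [1.68,0,0.26],
    [2.05,0,0.39],
    [2.41,0,0.54],
    [2.76,0,0.71],
    [3.1,0,0.91],
    [3.32,0,1.05],
    [3.43,0,1.13],
    [3.43,0,1.13],
  ],
  yaw=[-0.42,-0.83,-1.46,-2.08,-2.71,-3.33,-3.96,-4.58,-5.21,-5.62,-5.83,-5.83],
)

```text
clock: 9.98
tool_pos: [0.4967, -0.0413, 0.2314]
eef_rot: [-1.569, -0.001, -1.065]
wrist_force: [2.6, 1.4, -0.2]
gripper_width: 0.0213
```

Run:
```python
from h import *
go([.472,.066,.230],-61)
c=capture("top");cv2.imwrite("pics/t6.png",cv2.resize(c["color"][110:240,230:390],None,fx=4,fy=4))
s=st();p=s['tool_pos'];ax=np.array([.6506,.0484]);v=p[:2]-ax;print("r",np.hypot(*v),np.degrees(np.arctan2(v[1],v[0])))
c=capture("wrist");cv2.imwrite("pics/w6.png",c["color"])
W=wworld(c,s['tool_pos'],s['eef_rot'])
y=yel(c)&(W[...,2]>.178)&(W[...,2]<.19)&(abs(W[...,1])<.15)&(W[...,0]>.5)&(W[...,0]<.66);P=W[y];print(len(P),line(P))
```

```text
t 9.9833 pos [ 0.4967 -0.0413  0.2314] az -61.03 travel [-3.527  0.044  1.012] yaw -0.006 F [ 2.6  1.4 -0.2] w 0.021270113694194664 q [-0.33  0.57  0.53  2.02 -0.46  0.67 -0.56]
r 0.17817237342905423 -149.94122529289956
4529 ('mid', array([0.5944, 0.0161]), 'ang', np.float64(93.01), 'ext', array([0.0187, 0.0635]))
```

View pics/t6.png

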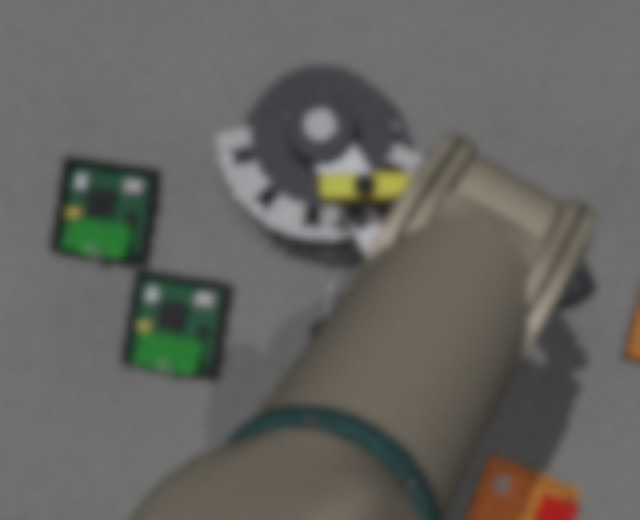

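View pics/w6.png

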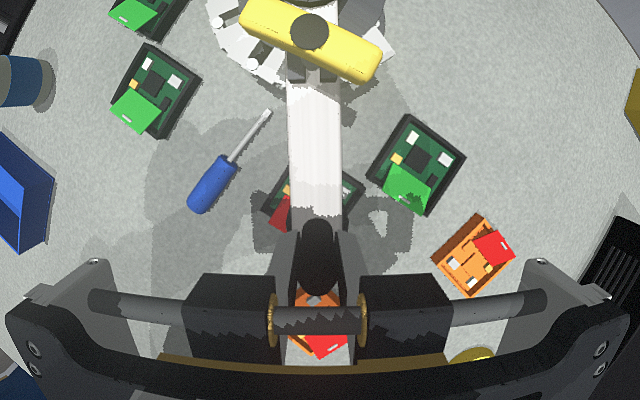

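Request:
apply_moves(
  travel=[
    [0,0,0],
    [0,0,0],
    [0,0,0],
    [0,0,0],
    [0,0,0],
    [0,0,0],
    [0,-0.5,0],
    [0,-1.4,0],
    [0,-2.3,0],
    [0,-2.9,0],
    [0,-3,0],
    [0,-3,0],
  ],
  yaw=[0,0,0,0,0,0,0,0,0,0,0,0],
  hand=0.4,
)

```text
clock: 11.08
tool_pos: [0.4959, -0.0409, 0.322]
eef_rot: [-1.569, -0.001, -1.065]
wrist_force: [-0.0, 0.3, -0.6]
gripper_width: 0.0657
```

Request:
apply_moves(
  travel=[
    [-0.1,0,0.2],
    [-0.1,0,0.6],
    [-0.1,0,1.0],
    [-0.1,0,1.4],
    [-0.1,0,1.8],
    [-0.1,0,2.2],
    [-0.1,0,2.6],
    [-0.1,0,3.0],
    [-0.1,0,3.4],
    [-0.1,0,3.6],
    [-0.1,0,3.75],
    [-0.1,0,3.8],
  ],
  yaw=[-0.5,-1.5,-2.5,-3.5,-4.5,-5.5,-6.5,-7.5,-8.6,-9.6,-10.4,-10.75],
)

```text
clock: 12.08
tool_pos: [0.5936, 0.0176, 0.319]
eef_rot: [-1.57, 0.003, 0.065]
wrist_force: [-0.1, 0.1, -1.2]
gripper_width: 0.066
```

Run:
```python
from h import *
s=st()
c=capture("wrist");cv2.imwrite("pics/w7.png",c["color"])
W=wworld(c,s['tool_pos'],s['eef_rot'])
y=yel(c)&(W[...,2]>.178)&(W[...,2]<.19)&(abs(W[...,1])<.15)&(W[...,0]>.5)&(W[...,0]<.66);P=W[y];print(len(P),line(P))
go([.594,.016,.2548],4)
```

```text
1472 ('mid', array([0.5946, 0.017 ]), 'ang', np.float64(91.48), 'ext', array([0.0175, 0.0625]))
t 12.1333 pos [0.5935 0.0175 0.3191] az 3.73 travel [ 0.019  2.142 -0.052] yaw -0.046 F [ 0.4 -0.3 -0.6] w 0.06582551354480703 q [-0.26  0.54  0.29  1.66 -0.18  0.96  0.16]
```

View pics/w7.png

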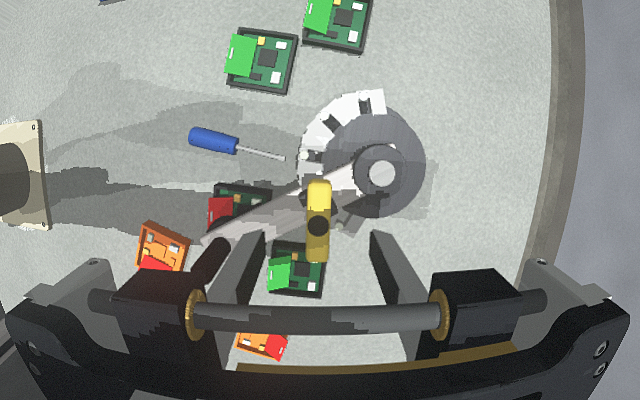

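Request:
apply_moves(
  travel=[
    [0.03,0.5,-0.03],
    [0.03,1.1,-0.03],
    [0.03,1.7,-0.03],
    [0.03,2.05,-0.03],
    [0.03,2.13,-0.03],
    [0.03,2.13,-0.03],
  ],
  yaw=[0.15,0.15,0.15,0.15,0.15,0.15],
)

```text
clock: 12.63
tool_pos: [0.5941, 0.016, 0.256]
eef_rot: [-1.571, 0.003, 0.044]
wrist_force: [-0.4, 0.2, -0.2]
gripper_width: 0.0657
```

Request:
apply_moves(
  travel=[
    [0,0,0],
    [0,0,0],
    [0,0,0],
    [0,0,0],
    [0,0,0],
    [0,0,0],
    [0,0,0],
    [0,0,0],
    [0,0,0],
    [0,0,0],
  ],
  yaw=[0,0,0,0,0,0,0,0,0,0],
  hand=-1,
)

```text
clock: 13.47
tool_pos: [0.5942, 0.016, 0.2574]
eef_rot: [-1.571, 0.001, 0.045]
wrist_force: [-2.4, -2.0, 3.6]
gripper_width: 0.0178
```

Run:
```python
from h import *
go([.5945,.0165,.2588],-61)
```

```text
t 13.4667 pos [0.5942 0.016  0.2574] az 2.57 travel [ 0.01  -0.046  0.017] yaw 10.595 F [-2.4 -2.   3.6] w 0.01777662927990807 q [-0.25  0.62  0.28  1.73 -0.22  0.83  0.17]
```

Request:
apply_moves(
  travel=[
    [0,-0.15,0],
    [0,-0.15,0],
    [0,-0.15,0],
    [0,-0.15,0],
    [0,-0.15,0],
    [0,-0.15,0],
    [0,-0.15,0],
    [0,-0.15,0],
    [0,-0.15,0],
    [0,-0.15,0],
    [0,-0.15,0],
    [0,-0.15,0],
  ],
  yaw=[0,0.7,1.7,2.8,3.9,5.0,6.1,7.2,8.3,9.4,10.3,10.6],
)

```text
clock: 14.47
tool_pos: [0.5934, 0.017, 0.2602]
eef_rot: [-1.575, 0.002, -1.067]
wrist_force: [-3.0, 1.3, -7.3]
gripper_width: 0.0177
```

Request:
apply_moves(
  travel=[
    [0,0.1,0],
    [0,0.2,0],
    [0,0.3,0],
    [0,0.4,0],
    [0,0.5,0],
    [0,0.5,0],
  ],
  yaw=[0,0,0,0,0,0],
)

```text
clock: 14.97
tool_pos: [0.5933, 0.0171, 0.2455]
eef_rot: [-1.574, 0.004, -1.063]
wrist_force: [-4.6, 2.1, -6.6]
gripper_width: 0.018
```

Run:
```python
from h import *
go([.5945,.0165,.2388],-61)
```

```text
t 14.9667 pos [0.5933 0.0171 0.2455] az -60.89 travel [0.038 0.225 0.027] yaw 0.018 F [-4.6  2.1 -6.6] w 0.017961347368051522 q [-0.43  0.68  0.58  1.75 -0.48  0.86 -0.69]
```

Request:
apply_moves(
  travel=[
    [0,0.05,0],
    [0,0.1,0],
    [0,0.14,0],
    [0,0.14,0],
  ],
  yaw=[0,0,0,0],
)

```text
clock: 15.3
tool_pos: [0.5933, 0.0171, 0.2419]
eef_rot: [-1.573, 0.004, -1.063]
wrist_force: [-6.4, 3.2, -5.6]
gripper_width: 0.0178
```

Request:
apply_moves(
  travel=[
    [0,0,0],
    [0,0,0],
    [0,0,0],
    [0,0,0],
    [0,0,0],
    [0,0,0],
    [0,-0.5,0],
    [0,-1.2,0],
    [0,-2,0],
    [0,-2.5,0],
    [0,-2.7,0],
    [0,-2.7,0],
  ],
  yaw=[0,0,0,0,0,0,0,0,0,0,0,0],
  hand=0.4,
)

```text
clock: 16.3
tool_pos: [0.5956, 0.0159, 0.3251]
eef_rot: [-1.568, -0.001, -1.065]
wrist_force: [-0.5, 0.0, -0.2]
gripper_width: 0.0663
```

Run:
```python
from h import *
s=st()
c=capture("wrist");cv2.imwrite("pics/w8.png",c["color"])
W=wworld(c,s['tool_pos'],s['eef_rot'])
y=yel(c)&(W[...,2]>.14)&(W[...,2]<.2)&(abs(W[...,1])<.15)&(W[...,0]>.5)&(W[...,0]<.66);P=W[y];print(len(P),np.percentile(P,[5,50,95],axis=0).round(4),line(P))
go([.5945,.0165,.2388],-61)
c=capture("side");cv2.imwrite("pics/s8.png",cv2.resize(c["color"][100:260,260:460],None,fx=4,fy=4)[:600,:800])
```

```text
1264 [[0.5707 0.002  0.1664]
 [0.603  0.0206 0.1693]
 [0.6215 0.035  0.1705]] ('mid', array([0.5949, 0.0177]), 'ang', np.float64(28.97), 'ext', array([0.0172, 0.0623]))
t 16.35 pos [0.5949 0.0161 0.3238] az -61.01 travel [-0.019  2.834 -0.009] yaw -0.002 F [-0.7 -0.2  0.3] w 0.06558723044788894 q [-0.47  0.6   0.64  1.66 -0.41  1.02 -0.75]
```

View pics/s8.png

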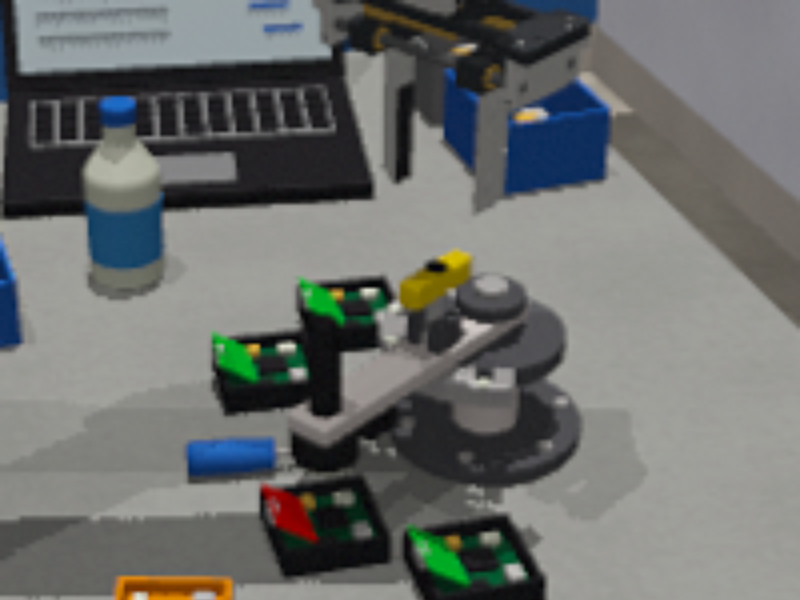

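View pics/w8.png

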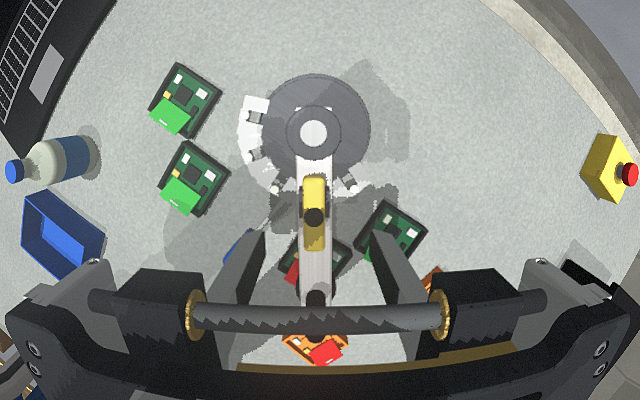

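Run:
```python
from h import *
print(workorder.sign_off())
```

```text
the job is handed in; nothing more can be done
None
```

The job is done and handed in at about 16.4 s of the 58 s allowed.

I pulled the T-handle up 22 mm and twisted it about 1.1 rad. With the hand off it stayed out: the bar's top read z = 0.186, which is 16 mm up. I then swung the arm by its post about +35° (the 0.611 hole) so the camera was over the red-card tray. I twisted the handle back, lowered the plunger into the hole, let go and backed off upwards.

**Last checks**
- **Plunger home:** the bar's top is at z = 0.169, the same as at the start. Resting on the sector it would be about 0.182.
- **Arm angle:** the bar lies along the arm at 209°, against 174° at the start, so it turned 35°.
- **Other things:** the trays, screwdriver and bottle look unmoved in the last pictures.
- **Hand clear:** the wrist force is about zero, with the fingers well above everything.

I did not push on the arm to test the lock; I judged it by the plunger's height. Repeated readings of the arm and T-handle angles differed by 1–2°, well inside the 0.05 rad the hole allows. None of the checks failed.

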